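# Press home the sample tube that stands proud in the rack

### The arm

A 7-joint arm with a two-finger parallel gripper is mounted at the origin on the work surface. World frame = base frame: x ahead of the robot, y to its left, z up, the work surface at z = 0. Lengths are in mm, angles in rad, forces in N, time in s.
With the tool pointing down it reaches from about 400 to 850 mm from the base axis. Payload 4.5 kg.
Tool frame: the origin (TCP) lies on the centre line of the jaws, within the pads' length; the fingertips stand 19 mm ahead of it and the grasp point (between the pads) is the TCP (bot.tips_ahead is the distance from the TCP to the fingertips, in mm); z points along the fingers, y is the direction in which the jaws open and shut (so a half turn about z gives the same grasp; the last joint's range is limited). The gripper opens to 85 mm and grips with 20 to 120 N. Pads are 22 mm wide; open, the fingers measure 114 mm over their backs; the gripper's body (76 mm by 85 mm) begins 54 mm behind the grasp point. The pads swing forward as they close: fully open they stand 13 mm farther back than shut.
Start: joints at [-1.099, 0.689, -0.195, 1.565, 0.157, 0.902, -0.215], TCP at [264.952, 566.086, 250.317] pointing down, gripper open.
Joint ranges: [-3.01, 3.01], [-0.46, 2.08], [-1.47, 1.51], [0.13, 2.56], [-1, 4.14], [0.04, 2.09], [-2.66, 2.66]. Speed limits (rad/s): [2.57, 2.57, 3.14, 3.14, 3.14, 3.14, 3.14].

### API

Orientations are given as a unit quaternion [w, x, y, z].
In Python, from plant import bot, readout, capture, job gives the robot as it stands. The module is installed in compiled form; this text tells all that it offers. Calls block until the motion is done:
- bot.movep(position, orientation): joint-space move of the TCP to a pose.
- bot.move_l(position, rotation=None, speed=150, stop_force=None): straight line of the TCP; rotation=None keeps the orientation; speed is the mean speed in mm/s. With stop_force (N) it stops when the force on the tool has changed by that much, and returns True; else False.
- bot.move_joints(angles): joint-space move.
- bot.let_go() and bot.clamp(): open the fingers fully, or close them until they stop; the grip force is fixed at half the most.
- bot.sleep(seconds).
- bot.inverse_kinematics(position, orientation): joint angles nearest the present ones, or None.
- readout.get_state(): the state.
- capture(name): name is "side" or "top"; returns a dict with "frame" (480x640x3 uint8, blue, green, red), "camera_matrix" (3x3 intrinsics, pixels), "T" (4x4, takes a point from camera to world coordinates). Camera axes: x right, y up, looking along -z (the intrinsics and any distortion apply to the point x, -y, -z); pixel columns grow to the right and rows downward; lengths in mm; the calibration is good to about 2 mm. A picture is of the moment at which its call begins. There is no depth.
A pose or a line that the arm cannot do raises bot.Unreachable and nothing moves.
- job.sign_off(): hands the job in, once; it reports no verdict.
The state is a dict: "time_s": time; "joint_pos": joint angles; "joint_vel": joint speeds; "joint_efforts": joint torques, N m; "position": TCP position; "eef_rot": TCP orientation; "ft_force": force on the tool from outside, world axes, zero at the start; "wrist_torque": the same for the moment, N m; "finger_gap": opening from 0.0 (shut) to 1.0 (fully open).
Only numpy, scipy, OpenCV 4.12 (cv2) and the standard library are available. Lean on these libraries where they do the work, as an engineer would, in place of code of your own. Each camera call takes 0.05 s, during which the arm holds its last target.

### The job

One of the stoppered sample tubes in the rack has not been pushed fully in and stands clearly higher than the other tubes. Put your fingertips on top of its stopper and press it gently straight down until it is fully home, level with the others, then lift your hand clear. Do not grip or pull up anything, do not touch the other tubes or the dropper standing in the rack, and leave everything else on the bench where it is.

Things in the scene. Friction and masses are not known exactly. Their poses are not given: they have to be found in the camera images.
- rack: White plastic test-tube rack, fixed, 124 mm (its x) by 240 mm (its y), deck 71 mm high, 4 x 8 holes at 27 mm pitch, most of them empty. Origin: centre of its underside, on the bench. Snug holes hold a tube where it is left. The nearest other tube or dropper stands 38 mm from any tube, centre to centre (diagonally).
- tube_proud: The tube not fully home, 22 to 29 mm higher than the six others; its hole varies. Clear, 16 mm wide, paper label, flat soft stopper 18 mm wide (yields 1 mm at 5 N); upright. Origin on its axis at the bottom, stopper top 108 mm above it. Home: origin 6 mm, top 114 mm above the bench. Slides down against about 3 N, stays where left, meets a firm stop.
- tube_1: One of six identical tubes that are already fully home: same build as tube_proud, label and stopper alike. Origin at its round bottom, 6 mm above the bench; stopper top 114 mm above the bench. Leave alone.
- tube_2: One of six identical tubes that are already fully home: same build as tube_proud, label and stopper alike. Origin at its round bottom, 6 mm above the bench; stopper top 114 mm above the bench. Leave alone.
- tube_3: One of six identical tubes that are already fully home: same build as tube_proud, label and stopper alike. Origin at its round bottom, 6 mm above the bench; stopper top 114 mm above the bench. Leave alone.
- tube_4: One of six identical tubes that are already fully home: same build as tube_proud, label and stopper alike. Origin at its round bottom, 6 mm above the bench; stopper top 114 mm above the bench. Leave alone.
- tube_5: One of six identical tubes that are already fully home: same build as tube_proud, label and stopper alike. Origin at its round bottom, 6 mm above the bench; stopper top 114 mm above the bench. Leave alone.
- tube_6: One of six identical tubes that are already fully home: same build as tube_proud, label and stopper alike. Origin at its round bottom, 6 mm above the bench; stopper top 114 mm above the bench. Leave alone.
- pipette: Glass dropper standing upright in another hole of the rack: thin 7 mm glass stem, round-headed orange-brown rubber bulb 17 mm wide; 140 mm overall, origin at its tip, top 146 mm above the bench, so it is the tallest thing in the rack, but it is not a tube. Leave alone.
- bottle_a: White plastic dropper bottle, 26 mm wide, 70 mm tall, with a paper label; stands loose on the bench, origin at the centre of its underside. Leave alone. Close to the rack's side that faces the robot.
- bottle_b: White plastic dropper bottle, 26 mm wide, 70 mm tall, with a paper label; stands loose on the bench, origin at the centre of its underside. Leave alone. Close to the rack's side that faces the robot.
- bottle_c: White plastic dropper bottle, 26 mm wide, 70 mm tall, with a paper label; stands loose on the bench, origin at the centre of its underside. Leave alone. Close to the rack's far side.
- beaker: Small clear glass beaker, 68 mm wide, 85 mm tall, loose on the bench beside the rack's left end; origin at the centre of its underside. Leave alone.
- tumbler: Clear glass tumbler, 72 mm wide, 100 mm tall, loose, left of the rack; origin at the centre of its underside. Leave alone.
- plate: White blood-grouping plate with 5 by 10 shallow wells, 150 x 225 x 8 mm, loose on the bench right of the rack; origin at the centre of its underside. Leave alone.
- spare_dropper: A second glass dropper, 140 mm long, lying on the bench close to the rack's far side; origin at its tip on its axis, x along it towards the bulb. Leave alone.

How it is judged (in metres and radians):
On the way, in this order (a step that is already met when the one before it is completed fails the run):
1. the fingers rest on the proud tube while it still stands proud (contact force between the fingers and tube_proud above 0.3 N and z of tube_proud in the frame of rack above 0.016 m), for 0.02 s.
2. the tube is home, within 3 mm (z of tube_proud in the frame of rack below 0.009 m), for 0.1 s.
At the end, for the whole second after the job is handed in: The proud tube is home to within 3 mm and at rest, the six other tubes and the dropper in the rack have moved less than 3 mm, and the loose things on the bench stand where they stood (within 10 mm), upright (z of tube_proud in the frame of rack below 0.009 m and linear speed of tube_proud below 0.01 m/s and distance of each of tube_1, tube_2, tube_3, tube_4, tube_5, tube_6, pipette from where it was at the start of the episode below 0.003 m and distance of each of bottle_a, bottle_b, bottle_c, beaker, tumbler, plate, spare_dropper from where it was at the start of the episode below 0.01 m and angle between each of bottle_a, bottle_b, bottle_c, beaker, tumbler, plate's own z axis and vertical below 0.2 rad); the robot touches nothing.
It fails at once if the proud tube is pressed hard (over 30 N) (contact force between the fingers and tube_proud above 30 N).
It fails at once if the proud tube is pulled up (more than 32 mm above home) (z of tube_proud in the frame of rack above 0.038 m).
It fails at once if the proud tube is taken between the fingers: the grasp point comes down to or below the top of its stopper (horizontal distance between the grasp point and tube_proud below 0.012 m and z of the grasp point in the frame of tube_proud below 0.108 m).
It fails at once if another tube or the dropper in the rack is touched (over 0.3 N) or moved (over 3 mm) (contact force between any of the fingers, the arm and tube_1 above 0.3 N or contact force between any of the fingers, the arm and tube_2 above 0.3 N or contact force between any of the fingers, the arm and tube_3 above 0.3 N or contact force between any of the fingers, the arm and tube_4 above 0.3 N or contact force between any of the fingers, the arm and tube_5 above 0.3 N or contact force between any of the fingers, the arm and tube_6 above 0.3 N or contact force between any of the fingers, the arm and pipette above 0.3 N or distance of any of tube_1, tube_2, tube_3, tube_4, tube_5, tube_6, pipette from where it was at the start of the episode above 0.003 m).
It fails at once if a loose thing on the bench is displaced by more than 10 mm (distance of any of bottle_a, bottle_b, bottle_c, beaker, tumbler, plate, spare_dropper from where it was at the start of the episode above 0.01 m).
It also fails if it takes over 32 s, if anything falls off the work surface, if the arm or the gripper's body presses on something with over 40 N, if the wrist force passes 120 N, or if a joint passes its speed limit or range.

## Working session

There is one attempt and no reset: what is moved stays moved. The work goes in short steps, each a Python script; the robot and the scene stay as the last script left them, time stands still between calls to the robot, and variables do not carry over. Pictures are saved under pics/ and viewed, and the job is handed in when it is done.

```bash
mkdir -p pics
python3 - <<'E'
from plant import bot, readout, capture
import cv2,json
for n in("side","top"):
    c=capture(n); cv2.imwrite(f"pics/{n}0.png",c["frame"]); print(n,c["camera_matrix"],c["T"],[k for k in c])
    import numpy as np; np.savez(n+"0.npz",**{k:v for k,v in c.items() if v is not None})
s=readout.get_state();print(s["time_s"],s["position"],s["eef_rot"],s["ft_force"],s["finger_gap"],bot.tips_ahead)
E
```

```text
side [[555.62324304   0.         325.36207712]
 [  0.         555.62324304 232.65505485]
 [  0.           0.           1.        ]] [[ 9.60448916e-01  2.00021173e-01 -1.93725088e-01  3.33649625e+02]
 [-2.78178100e-01  6.58134271e-01 -6.99625776e-01 -8.45381388e+02]
 [-1.24428487e-02  7.25844895e-01  6.87745857e-01  8.85453930e+02]
 [ 0.00000000e+00  0.00000000e+00  0.00000000e+00  1.00000000e+00]] ['frame', 'camera_matrix', 'T']
top [[469.96332857   0.         319.17774855]
 [  0.         469.96332857 233.60770783]
 [  0.           0.           1.        ]] [[-1.84958379e-02  9.96328178e-01 -8.35946533e-02  5.05180594e+02]
 [-9.99673945e-01 -1.99003393e-02 -1.59993667e-02 -1.50118558e+01]
 [-1.76041818e-02  8.32714752e-02  9.96371394e-01  1.04861396e+03]
 [ 0.00000000e+00  0.00000000e+00  0.00000000e+00  1.00000000e+00]] ['frame', 'camera_matrix', 'T']
0.1 [264.77570791 565.52854209 249.544895  ] [-1.10539645e-04  2.17121281e-01  9.76144267e-01 -8.40403232e-04] [-0.63036317 -0.01368975 -0.46380278] 1.0005698320093983 19.0
```

View pics/side0.png

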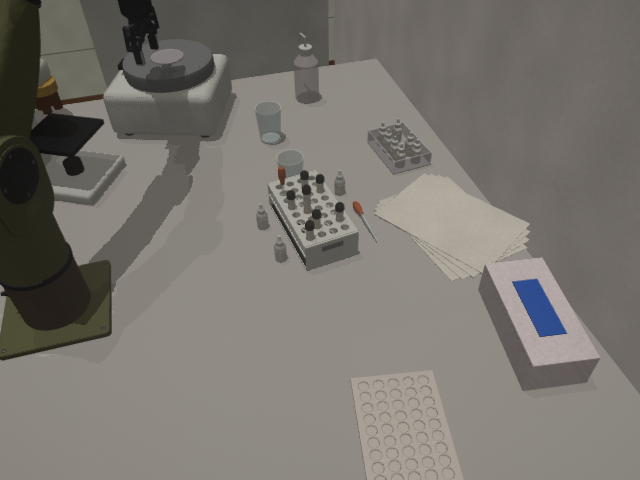

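View pics/top0.png

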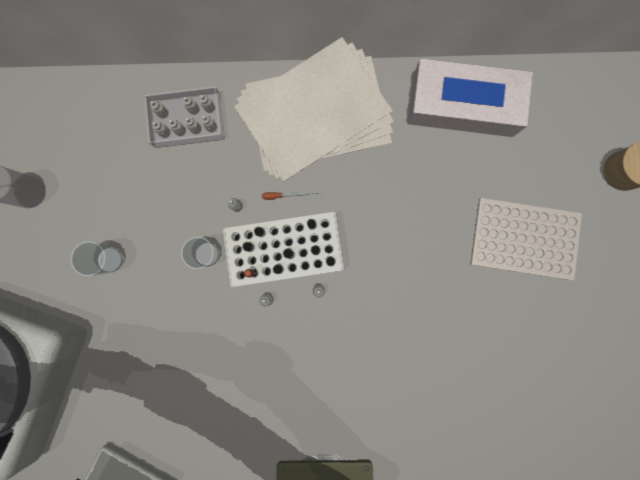

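Run:
```python
import cv2
a=cv2.imread("pics/side0.png")[150:270,245:385]; cv2.imwrite("pics/side0z.png",cv2.convertScaleAbs(cv2.resize(a,None,fx=5,fy=5,interpolation=cv2.INTER_CUBIC),alpha=1.5))
a=cv2.imread("pics/top0.png")[200:310,215:355]; cv2.imwrite("pics/top0z.png",cv2.convertScaleAbs(cv2.resize(a,None,fx=5,fy=5,interpolation=cv2.INTER_CUBIC),alpha=1.8))
```

```text
(no output)
```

View pics/side0z.png

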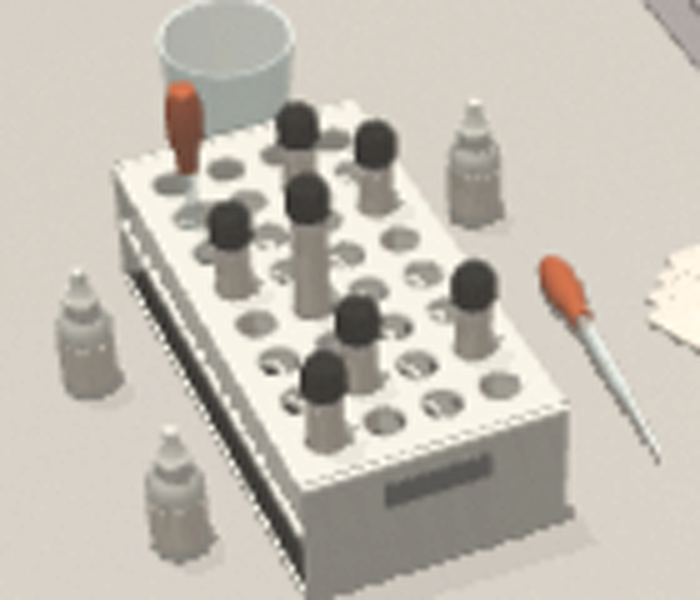

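View pics/top0z.png

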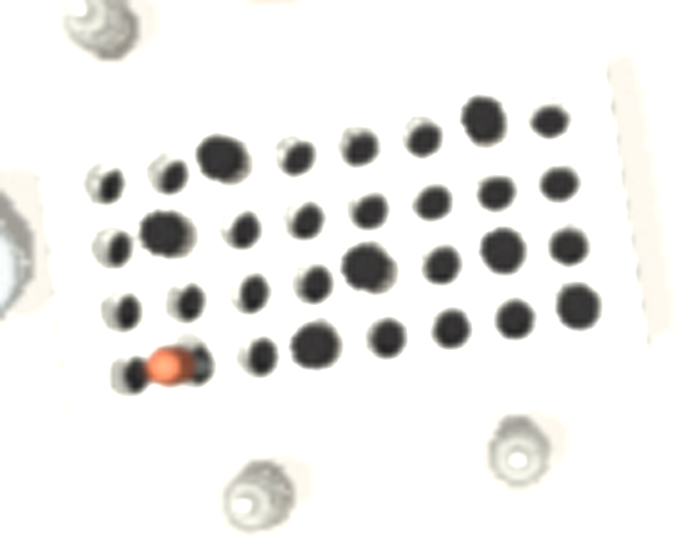

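```bash
cat > h.py <<'E'
import numpy as np,cv2
def ray(c,uv):
    K=c["camera_matrix"];T=c["T"]
    d=np.linalg.inv(K)@np.array([uv[0],uv[1],1.]); d=T[:3,:3]@(d*[1,-1,-1]); return T[:3,3],d
def on(c,uv,z):
    o,d=ray(c,uv); return o+d*(z-o[2])/d[2]
def proj(c,p):
    T=c["T"];q=(T[:3,:3].T@(np.array(p)-T[:3,3]))*[1,-1,-1]; q=c["camera_matrix"]@q; return q[:2]/q[2]
def blobs(c,box,th,amin):
    x0,y0,x1,y1=box; g=cv2.cvtColor(c["frame"],cv2.COLOR_BGR2GRAY)[y0:y1,x0:x1]
    n,l,s,ce=cv2.connectedComponentsWithStats((g<th).astype(np.uint8))
    return [(ce[i]+[x0,y0],s[i]) for i in range(1,n) if s[i,4]>=amin]
E
python3 - <<'E'
from h import *
t=np.load("top0.npz");s=np.load("side0.npz")
for ce,st in blobs(t,(228,212,342,288),60,50): print("T",ce.round(1),st[2:],on(t,ce,113).round(1),on(t,ce,139).round(1))
for ce,st in blobs(s,(265,165,360,245),60,20): print("S",ce.round(1),st[2:],on(s,ce,109).round(1),on(s,ce,134).round(1))
E
```

```text
T [311.4 223.5] [ 8  8 50] [604.3  15.3 113. ] [601.5  14.4 139. ]
T [258.9 231.3] [ 9  8 59] [590.6 120.7 113. ] [588.3 116.9 139. ]
T [247.6 246.3] [10  8 58] [561.1 143.6 113. ] [559.6 139.2 139. ]
T [288. 253.] [ 9  9 62] [546.   62.9 113. ] [544.9  60.7 139. ]
T [277.5 268.8] [ 8  8 55] [515.1  84.1 113. ] [514.9  81.4 139. ]
S [281.6 177.7] [ 7 13 48] [507.7 147.8 109. ] [502.1 115.8 134. ]
S [304.  175.1] [ 9  9 60] [558.8 142.1 109. ] [551.5 110.3 134. ]
S [319.4 179. ] [ 8  9 62] [588.6 118.  109. ] [580.4  87.  134. ]
S [305.6 189.6] [ 9 10 71] [549.1  90.2 109. ] [542.2  60.  134. ]
S [290.4 194.9] [ 8 10 67] [512.5  82.3 109. ] [506.8  52.4 134. ]
S [283.5 224.7] [ 24  41 112] [476.4  -7.3 109. ] [471.8 -34.3 134. ]
S [339.3 207. ] [ 8  9 64] [603.   12.3 109. ] [594.3 -15.3 134. ]
S [315.8 213.8] [ 9 10 74] [549.2   5.8 109. ] [542.3 -21.6 134. ]
S [309.2 225.3] [10 11 82] [526.6 -24.7 109. ] [520.4 -51.1 134. ]
```

Run:
```python
from h import *
t=np.load("top0.npz");s=np.load("side0.npz")
T=blobs(t,(228,212,342,288),60,35);S=blobs(s,(265,165,360,245),60,20)
tz=[on(t,c,113)[:2] for c,_ in T]; sz=[on(s,c,109)[:2] for c,_ in S]
holes=np.array([(0,2),(0,6),(1,1),(2,6),(3,3),(3,7)])
rough=np.array([(590,120),(604,14),(560,143),(549,6),(514,83),(526,-25)])
def near(L,p):
    d=[np.hypot(*(q-p)) for q in L]; i=int(np.argmin(d)); return L[i] if d[i]<9 else [np.nan]*2
L=np.c_[-27*(holes[:,0]-1.5),-27*(holes[:,1]-3.5)]
def fit(W):
    ok=~np.isnan(W[:,0]); A=L[ok];B=W[ok]; a=A.mean(0);b=B.mean(0)
    U,_,V=np.linalg.svd((A-a).T@(B-b)); R=(U@V).T
    print("res",(B-b-(A-a)@R.T).round(1).tolist(),"yaw",np.arctan2(R[1,0],R[0,0]))
    f=lambda h:(b+R@(np.array([-27*(h[0]-1.5),-27*(h[1]-3.5)])-a)).round(1)
    print("proud",f((2,4)),"n33",f((3,3)),"pip",f((3,1)),"centre",f((1.5,3.5)))
fit(np.array([near(tz,r) for r in rough],float)); fit(np.array([near(sz,r) for r in rough],float))
```

```text
res [[-0.7, -1.2], [-0.9, 0.5], [0.0, -1.6], [0.3, 1.0], [0.7, -0.5], [0.7, 1.8]] yaw 0.12873739922443037
proud [544.7  61.4] n33 [514.5  84.7] pip [507.6 138.2] centre [556.4  76.5]
res [[-0.5, -1.2], [0.0, 0.2], [-0.1, -0.4], [-0.2, 0.7], [0.3, 0.3], [0.5, 0.4]] yaw 0.1290670917058986
proud [542.5  58.7] n33 [512.2  82. ] pip [505.3 135.5] centre [554.1  73.8]
```

Run:
```python
from plant import bot, readout, capture
from h import *
p=np.radians(142); q=[0,np.cos(p/2),np.sin(p/2),0]
s=readout.get_state()["position"]
bot.move_l([s[0],s[1],330])
bot.clamp()
bot.movep([543.6,60.2,300],q)
bot.move_l([543.6,60.2,190],speed=100)
bot.sleep(.2)
s=readout.get_state();print(s["time_s"],s["position"],s["eef_rot"],s["ft_force"],s["finger_gap"],s["joint_pos"])
for n in("side","top"):
    c=capture(n); x0,y0=(235,90) if n=="side" else (215,180)
    cv2.imwrite(f"pics/{n}1z.png",cv2.convertScaleAbs(cv2.resize(c["frame"][y0:y0+140,x0:x0+150],None,fx=4,fy=4,interpolation=cv2.INTER_CUBIC),alpha=1.7)); np.savez(n+"1.npz",**c)
    print(n,proj(c,[543.6,60.2,171]),proj(c,[543.6,60.2,139]))
```

```text
5.075 [543.87460968  60.21360729 190.47278149] [4.29369377e-04 3.25597889e-01 9.45508212e-01 2.28751052e-04] [-0.28895394 -0.56615997 -0.12297016] 0.002632447460535661 [-0.14737132  0.66850394 -0.07789314  1.86704692  0.08459266  0.60822424
  0.62953351]
side [305.63862744 175.7362902 ] [306.19041084 187.65781844]
top [286.8529567 253.0184435] [288.27531959 253.71394796]
```

View pics/side1z.png

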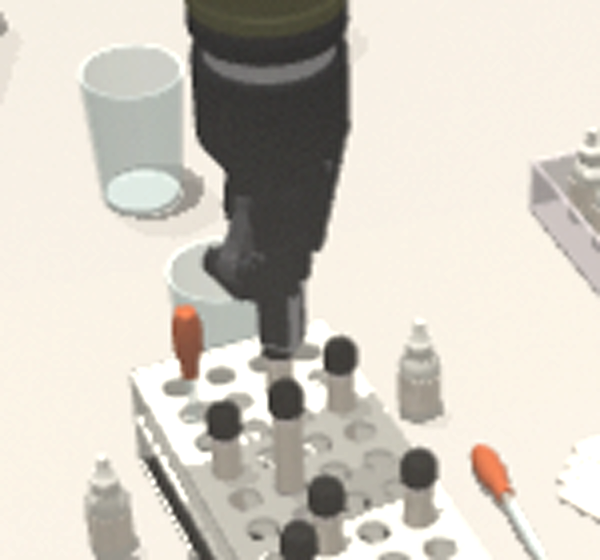

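View pics/top1z.png

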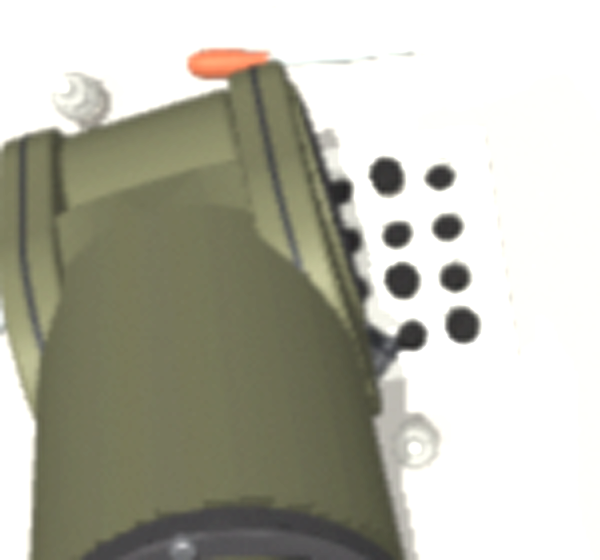

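Run:
```python
from plant import bot, readout, capture
def st(m):
    s=readout.get_state();print(m,round(s["time_s"],2),s["position"].round(1),s["ft_force"].round(2))
h=bot.move_l([543.6,60.2,150],speed=20,stop_force=1.5); st(("contact",h))
bot.sleep(.15); st("rest")
```

```text
('contact', True) 6.6 [543.5  60.2 158. ] [-0.07 -0.41  2.06]
rest 6.75 [543.4  60.2 158.1] [1.3  0.79 1.2 ]
```

Run:
```python
from plant import bot, readout, capture
def st(m):
    s=readout.get_state();print(m,round(s["time_s"],2),s["position"].round(1),s["ft_force"].round(2))
h=bot.move_l([543.6,60.2,137],speed=15,stop_force=9); st(h)
h=bot.move_l([543.6,60.2,130.5],speed=8,stop_force=7); st(h)
bot.sleep(.2); st("rest")
```

```text
False 8.29 [543.5  60.2 137. ] [0.64 0.41 2.39]
True 9.07 [543.9  60.2 131.4] [-1.36  0.8   8.22]
rest 9.27 [543.9  60.2 131.5] [-1.72  0.27  8.06]
```

Run:
```python
from plant import bot, readout, capture
from h import *
bot.move_l([543.6,60.2,150],speed=30)
bot.move_l([543.6,60.2,300],speed=120)
p=np.radians(142)
bot.movep([400,-250,330],[0,np.cos(p/2),np.sin(p/2),0]); bot.sleep(.2)
s=readout.get_state();print(s["time_s"],s["position"],s["ft_force"])
for n,b in(("side",(265,165,360,245)),("top",(228,212,342,288))):
    c=capture(n); a=np.load(n+"0.npz"); cv2.imwrite(f"pics/{n}2.png",c["frame"])
    A=blobs(a,b,60,35);B=blobs(c,b,60,35)
    for x,_ in B:
        y=min(A,key=lambda t:np.hypot(*(t[0]-x)))[0]; print(n,x.round(1),"was",y.round(1),on(c,x,109 if n=="side" else 113).round(1))
c=cv2.imread("pics/side2.png")[150:270,245:385]; cv2.imwrite("pics/side2z.png",cv2.convertScaleAbs(cv2.resize(c,None,fx=5,fy=5,interpolation=cv2.INTER_CUBIC),alpha=1.5))
```

```text
12.9417 [ 400.81862455 -249.0017423   329.85150569] [-0.05341007 -0.02609304  0.67947157]
side [273.3 192.4] was [281.6 177.7] [478.5 101.9 109. ]
side [303.9 175.1] was [304.  175.1] [558.6 142.2 109. ]
side [319.4 178.9] was [319.4 179. ] [588.6 118.4 109. ]
side [290.4 195. ] was [290.4 194.9] [512.5  82.  109. ]
side [306.5 198.9] was [305.6 189.6] [542.8  58.7 109. ]
side [339.3 207.1] was [339.3 207. ] [603.   12.1 109. ]
side [315.9 214. ] was [315.8 213.8] [549.2   5.1 109. ]
side [309.1 225.4] was [309.2 225.3] [526.4 -24.9 109. ]
top [311.2 223.4] was [311.4 223.5] [604.5  15.5 113. ]
top [258.9 231.3] was [258.9 231.3] [590.8 120.6 113. ]
top [247.5 246.3] was [247.6 246.3] [561.2 143.8 113. ]
top [315.1 249.6] was [315.  249.6] [551.8   8.7 113. ]
top [288.8 253.6] was [288. 253.] [544.9  61.4 113. ]
top [330.1 260.9] was [330.1 260.8] [528.9 -20.6 113. ]
top [277.5 268.8] was [277.5 268.8] [515.1  84.1 113. ]
```

View pics/side2z.png

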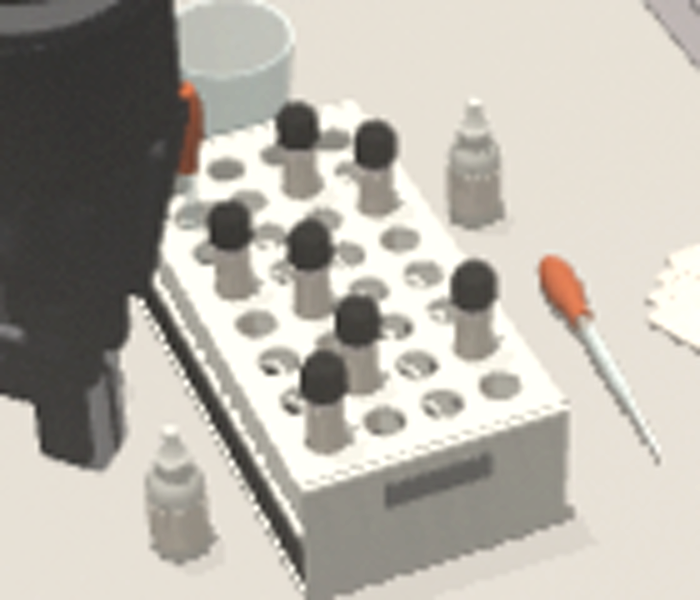

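View pics/top2.png

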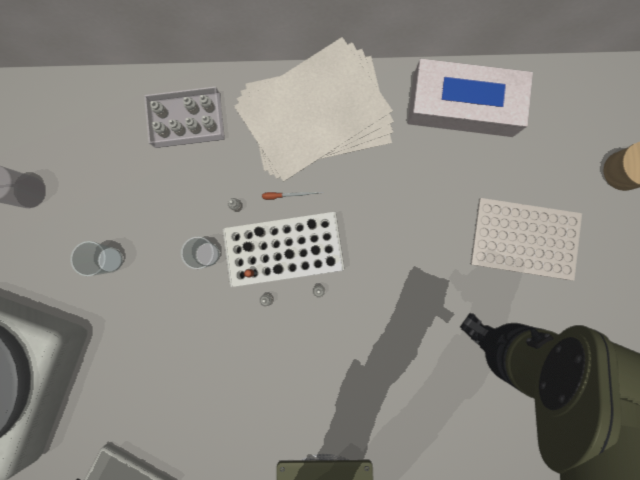

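The side view shows the pressed stopper at pixel (306.5, 198.9), level with the others. The top view shows the arm clear of the rack and everything else where it was.

```bash
python3 -c "
from plant import job; print(job.sign_off())"
```

```text
the job is handed in; nothing more can be done
None
```

The proud tube is now fully home and level with the others, and I handed the job in at about 13 s of the 32 s allowed.

- **Finding it:** both cameras put the proud tube at about (544, 60) mm, standing roughly 25 mm high.
- **Pressing it:** I came down on the stopper with the fingers shut and felt contact with the fingertips at about 139 mm. I then pressed slowly against roughly 2–3 N until it met the firm stop at about 8 N. The fingertips were then at about 112.5 mm, which fits the 114 mm home height with the soft stopper slightly compressed. I then lifted clear and moved the arm away.
- **Last checks:** in the side view, the pressed stopper sits within 0.3 mm of where a home tube in that hole should appear. The other six stoppers moved 0.2 pixel or less between the before and after pictures.
- **Checked only by eye:** the dropper, bottles, glassware, plate and spare dropper look unmoved in the top view. The arm partly hid the dropper and hid one bottle in the final side view.

No check failed. The two cameras disagreed by about 2–3 mm in absolute position, so I used their average.

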